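Lock the spatula rest onto its ball mount

ROBOT

A 7-joint arm with a two-finger parallel gripper is mounted at the origin on the work surface. World frame = base frame: x ahead of the robot, y to its left, z up, the work surface at z = 0. Lengths are in m, angles in rad, forces in N, time in s.
With the tool pointing down it reaches from about 0.425 to 0.875 m from the base axis. Payload 8.4 kg.
Tool frame: the origin (TCP) lies at the very end of the fingers, on their centre line; the grasp point (between the pads) lies 19 mm behind it; z points along the fingers, y is the line along which they close (so a half turn about z gives the same grasp; the last joint's range is limited). The gripper opens to 87 mm and grips with 3 to 60 N. Pads are 19 mm wide; open, the fingers measure 117 mm over their backs; the gripper's body (75 mm by 190 mm) begins 51 mm behind the grasp point.
Start: joints at [-1.222, 0.333, 0.04, 1.465, -0.013, 1.343, -0.059], TCP at [0.281, 0.586, 0.223] pointing down, gripper open.
Joint ranges: [-2.58, 2.58], [-0.38, 2.09], [-1.3, 1.39], [0.25, 2.4], [-1.5, 4.64], [0.08, 2.09], [-2.65, 2.65]. Speed limits (rad/s): [2.22, 2.22, 2.79, 2.79, 3.14, 3.14, 3.14].

INTERFACE

Orientations are given as [roll, pitch, yaw] about the fixed x, y, z axes, in that order (R = Rz(yaw) Ry(pitch) Rx(roll)).
In Python, from plant import bot gives the robot as it stands.
- The arm moves only by the tool carry_out, never from a script. Its argument "series" is one flat list of numbers, 7 for each row, row after row: the shift along the tool's x, y, z as a fraction of full scale, then the turn, a rotation vector about the tool's x, y, z as a fraction of full scale, then the opening in per cent of the stroke, from 0 (shut) to 100 (fully open). In form: [dx, dy, dz, wx, wy, wz, fingers, dx, dy, dz, wx, wy, wz, fingers, ...]. A call has 1 to 12 rows; each row shifts and turns the commanded pose from where the row before left it, along the tool's axes as they then stand; what a row does not reach is not made up. Full scale, the value 1, is 50 mm for a shift and pi rad for a turn. A row lasts 1/12 s, in which the tool goes at most 41.7 mm and 7.16 degrees, less where a joint would pass 70% of its speed; a pose out of reach is approached as far as the arm can. A call with a number of a shift or a turn outside -1 to 1 is refused whole. A call with a gripper value outside its range is refused whole. The fingers move at their own pace and stop on an object; "newtons" is the grip in N (left out, the last holds). Time passes only in rows, so rows that do not move let the fingers close. It gives the time, the measured TCP pose, the force, the opening and the grip force at its end, in the units of the state.
- bot.get_state(): the state, without advancing time (a new reading comes with each control period).
- bot.get_image(name): name is "scene" or "top" or "wrist"; returns the picture (400x640x3 uint8, red, green, blue); there is no depth.
- bot.camera_model(name): a dict with "mtx" (3x3 intrinsics, pixels), "k1" (the pictures are not rectified: a ray, as slopes to the right and down, at radius r is drawn at 1 + k1 r^2 times it, then the intrinsics apply), "extrinsics" (4x4, takes a point from camera to world coordinates); the wrist camera has in their place "tool_from_camera" (4x4, takes a point from camera to tool coordinates, whose origin is the TCP and whose axes are the flange's). Camera axes: x right, y down, z forward; pixel columns grow to the right and rows downward; lengths in m; the calibration is good to about 2 mm. A picture is of the moment at which its call begins: read the wrist's pose just before it. camera_model takes no time and is no camera call.
- bot.sign_off(): hands the job in; it is judged then, once.
Trained networks look in the newest picture that a camera, given by its name, has taken for a name from the list of things; names that differ only in an ending like _2 or _b are one class to them, and where a whole thing is asked for, a point or a joint stands for the part that bears it (a point fixed in the world has none). Each returns a list of dicts, best first, with "conf" (0 to 1); they miss things now and then, are a little off and sometimes report something else, mostly with a low value. They report only what shows in the picture. A call takes as long as a camera call. They do not tell look-alikes from the thing itself.
- bot.regions_of(name, camera): "mask" (400x640 bool, what is visible of it) and "centre" ([row, column] in pixels, amid what is visible of it).
- bot.spot_point(name, camera): "centre" ([row, column] in pixels: a listed point, or the origin of a listed thing).
The state is a dict: "time": time; "joints": joint angles; "joint_vel": joint speeds; "joint_efforts": joint torques, N m; "eef_pos": TCP position; "tool_rot": TCP orientation; "force": force on the tool from outside, world axes, zero at the start; "wrist_torque": the same for the moment, N m; "width": finger opening in m; "grasp_force": force on a finger pad.
Only numpy, scipy, OpenCV 4.12 (cv2) and the standard library are available. Lean on these libraries where they do the work, as an engineer would, in place of code of your own. Each camera call takes 0.05 s, during which the arm holds its last target. There are 200 camera calls.

TASK

Fit the spatula rest onto the ball mount beside the griddle: raise the handle of its coupler all the way, set the coupler gently down over the ball until its rim sits on the mount's round flange, keeping hold of its bar until it rests there (no dropping, no ramming), then press the handle fully down to lock it and let go. Leave the other things on the counter alone.

Things in the scene. Friction and masses are not known exactly. Their poses are not given: they have to be found in the camera images.
- coupler: spatula rest with a ball coupler, bare metal, loose, 0.46-0.65 kg. Origin: centre of the lower rim of its bell socket (outer radius 28 mm at the rim, 24 above, 54 tall); z up the socket axis. Socket opens downward: inner radius 23.5 at the rim, 19.5 from 14 mm up. Centre of mass about x = -16 mm. At the start it stands on its rim, its bar (along its -x) pointing roughly to the robot
- bar_grip (a point): grip point on the level square bar: coupler frame x = -62, y = 0, z = 30 mm. The bar runs from the socket to x = -105, 20 mm wide (y) and high (z 20 to 40), and ends in a fork for the spatula (x -105 to -113, 64 mm wide, prongs up to z = 61). With the handle fully raised a gripper pointing down fits here
- bolt_tip (a point): tip of the bolt that the handle drives across the socket (z 5 to 11 mm above the rim; +x side): handle down = closed, the ball cannot enter; handle above about 1.0 rad = clear. Pressing the handle slides it in under the ball's belly; if the coupler is not down on the flange it strikes the ball and the handle will not close
- handle (a joint): angle of the coupler's handle, rad: 0 pressed down (locked; lies level over the socket), 1.25 fully raised (stop). Starts at 0 to 0.15, stays where left, friction 0.1 N m; move it along its arc (a straight push down on the raised barrel jams). Hinge along the coupler's y at x = 34, z = 62 mm on a nose block (x 25 to 47, 28 wide, up to z = 72)
- handle_grip (a point): centre of the handle's end barrel, a black cylinder 18 mm in diameter, 30 mm long along the coupler's y (pinch its two ends), 84 mm from the hinge: at angle a it is at coupler x = 34 - 84 cos a, z = 62 + 84 sin a mm; down, it is clear above the bar. The arm between is 14 wide, 8 thick
- mount: ball mount, fixed: a steel plate 90 mm square, 10 thick, with a sleeve (radius 17, up to z = 32) holding a stud. Origin: centre of the plate's underside; z up through the ball's centre. Stud: round flange (radius 30, 6 thick), neck, ball of radius 18 centred 28 above the flange's top. Stud height varies and is not measured: flange top 38 to 58 mm, ball top 84 to 104 above the counter
- salsa_bowl: grey ceramic bowl, 110 mm wide, 50 tall, origin under its centre; leave alone
- cruet_stopper: glass stopper, 32 mm wide, 48 tall, origin under its centre; leave alone
- spatula: steel spatula with wooden handle, 300 mm long, lying on the counter; leave alone
- tortilla_basket: black plastic basket 200 mm square, 75 tall, origin under its centre; leave alone
There are look-alikes about, which are no part of the job. Several things have the shape of the coupler; the one meant has the colours described above. Of the things like the mount, leave any that is white; of the rest the larger one is meant.

How it is judged:
On the way, in this order (a step that is already met when the one before it is completed fails the run):
1. the handle is raised all the way (above 1.0 rad) (value of joint handle above 1 rad), for 0.1 s.
2. with the handle raised, the coupler is down over the ball and resting on the mount, while the gripper still holds its body or bar (value of joint handle above 0.95 rad and horizontal distance between coupler and mount below 0.005 m and z of coupler in the frame of mount below 0.061 m and angle between coupler's own z axis and vertical below 0.12 rad and contact force between coupler and mount above 2 N and contact force between the fingers and coupler above 1 N and z of the grasp point in the frame of coupler below 0.11 m), for 0.1 s.
At the end, for the whole second after the job is handed in: the coupler sits upright on the mount (socket axis within 5 mm of the ball's axis, tilt under 0.06 rad, rim no more than 61 mm above the counter, so the ball is inside), the handle is pressed down to under 0.06 rad, and everything is at rest (value of joint handle below 0.06 rad and horizontal distance between coupler and mount below 0.005 m and z of coupler in the frame of mount below 0.061 m and angle between coupler's own z axis and vertical below 0.06 rad and linear speed of coupler below 0.02 m/s); the robot touches nothing.
It fails at once if the coupler is rammed onto the mount or the mount is pressed with more than 40 N (contact force between coupler and mount above 40 N).
It fails at once if the coupler is dropped onto the ball (it moves faster than 0.3 m/s while low over the mount) (horizontal distance between coupler and mount below 0.03 m and z of coupler in the frame of mount below 0.1 m and linear speed of coupler above 0.3 m/s).
It fails at once if the coupler is tipped over (angle between coupler's own z axis and vertical above 0.6 rad).
It fails at once if the salsa bowl, stopper, spatula or basket is moved by more than 20 mm (distance of any of salsa_bowl, cruet_stopper, spatula, tortilla_basket from where it was at the start of the episode above 0.02 m).
It also fails if it takes over 67 s, if anything falls off the work surface, if the arm or the gripper's body presses on something with over 40 N, if the wrist force passes 120 N, or if a joint passes its speed limit or range.

## Working session

There is one attempt and no reset: what is moved stays moved. The work goes in short steps, Python scripts to look and compute and a tool call to move; the robot and the scene stay as the last step left them, time stands still between calls to the robot, and variables do not carry over. Pictures are saved under pics/ and viewed, at most 10 in all, crops included, and the job is handed in when it is done.

Besides the shell and the picture viewer there is one more tool, called after ">>>" as name(argument=value, ...) on one line, values as JSON. carry_out: Moves the arm, as the interface text tells. Its arguments: {"type":"object","properties":{"series":{"type":"array","items":{"type":"number"}},"newtons":{"type":"number"}},"required":["series"]}

```bash
mkdir -p pics; ls; cat > h.py <<'E'
import numpy as np, cv2
from plant import bot
from scipy.spatial.transform import Rotation as R
def snap(n,f=None):
    im=bot.get_image(n)
    if f: cv2.imwrite('pics/'+f+'.png',im[:,:,::-1])
    return im
def cam(n):
    m=bot.camera_model(n)
    if 'extrinsics' in m: T=np.array(m['extrinsics'])
    else:
        s=bot.get_state(); W=np.eye(4); W[:3,:3]=R.from_euler('xyz',s['tool_rot']).as_matrix(); W[:3,3]=s['eef_pos']
        T=W@np.array(m['tool_from_camera'])
    return np.array(m['mtx']),m['k1'],T
def ray(c,rc):
    K,k,T=c
    d=np.linalg.inv(K)@[rc[1],rc[0],1.]; u=d[:2].copy(); x=u.copy()
    for _ in range(20): x=u/(1+k*(x@x))
    v=T[:3,:3]@[x[0],x[1],1]; return T[:3,3],v/np.linalg.norm(v)
def atz(c,rc,z):
    o,v=ray(c,rc); return o+v*(z-o[2])/v[2]
def tri(rs):
    A=0;b=0
    for o,v in rs:
        P=np.eye(3)-np.outer(v,v); A=A+P; b=b+P@o
    x=np.linalg.solve(A,b); return x,[np.linalg.norm((np.eye(3)-np.outer(v,v))@(x-o)) for o,v in rs]
def proj(c,p):
    K,k,T=c
    q=T[:3,:3].T@(np.array(p)-T[:3,3]); s=q[:2]/q[2]; s=s*(1+k*(s@s)); r=K@[s[0],s[1],1]; return np.round(r[[1,0]],1)
E
python3 - <<'E'
from h import *
s=bot.get_state(); print({k:np.round(v,3) for k,v in s.items()})
for n in('scene','top'):
    snap(n,n+'0'); c=cam(n); print(n,np.round(c[2],3).tolist())
    for t in ('coupler','mount','bar_grip','handle_grip','salsa_bowl','cruet_stopper','tortilla_basket','spatula'):
        for d in bot.spot_point(t,n): print(t,round(d['conf'],2),np.round(d['centre'],1),np.round(atz(c,d['centre'],0),3))
print(bot.camera_model('wrist'))
E
```

```text
pics
{'time': np.float64(0.0), 'joints': array([-1.222,  0.334,  0.04 ,  1.466, -0.013,  1.343, -0.058]), 'joint_vel': array([0.   , 0.   , 0.001, 0.   , 0.   , 0.002, 0.   ]), 'joint_efforts': array([ 1.0000e-03, -6.5637e+01,  1.3360e+00, -4.0379e+01, -6.0000e-02,
        4.5000e-02,  0.0000e+00]), 'eef_pos': array([0.281, 0.585, 0.222]), 'tool_rot': array([-3.14 ,  0.   ,  2.694]), 'force': array([-0.658,  0.834, -0.175]), 'wrist_torque': array([-0.011,  0.007, -0.003]), 'grasp_force': np.float64(0.0), 'width': np.float64(0.087)}
scene [[0.713, 0.39, -0.583, 1.244], [0.701, -0.415, 0.58, -0.662], [-0.016, -0.822, -0.569, 0.757], [0.0, 0.0, 0.0, 1.0]]
coupler 0.97 [250.5 183.3] [ 0.371 -0.314  0.   ]
coupler 0.87 [249.  257.3] [ 0.506 -0.177  0.   ]
mount 0.75 [206.2 329. ] [0.51  0.087 0.   ]
mount 0.65 [185.8 366.9] [0.521 0.247 0.   ]
mount 0.55 [206.4 409.3] [0.682 0.247 0.   ]
bar_grip 0.97 [229.  241.4] [ 0.409 -0.155  0.   ]
bar_grip 0.66 [232.5 174.5] [ 0.287 -0.292  0.   ]
handle_grip 0.72 [224.  175.9] [ 0.256 -0.27   0.   ]
handle_grip 0.56 [220.5 243.3] [ 0.382 -0.128  0
[... 846 characters left out ...]
 0.57 [146.5 366.1] [ 0.703 -0.098  0.   ]
tortilla_basket 0.75 [195.5 159.5] [0.575 0.503 0.   ]
spatula 0.9 [196.8 487.9] [ 0.55  -0.447  0.   ]
{'mtx': array([[302.85158285,   0.        , 316.87003212],
       [  0.        , 302.85158285, 192.53245272],
       [  0.        ,   0.        ,   1.        ]]), 'k1': 0.0048317903340120046, 'tool_from_camera': array([[ 9.86565922e-04, -9.64837690e-01, -2.62844551e-01,
         7.20440019e-02],
       [ 9.99999497e-01,  9.99935410e-04,  8.29009168e-05,
         6.21101892e-04],
       [ 1.82841645e-04, -2.62844501e-01,  9.64838191e-01,
        -1.62522818e-01],
       [ 0.00000000e+00,  0.00000000e+00,  0.00000000e+00,
         1.00000000e+00]])}
```

View pics/scene0.png

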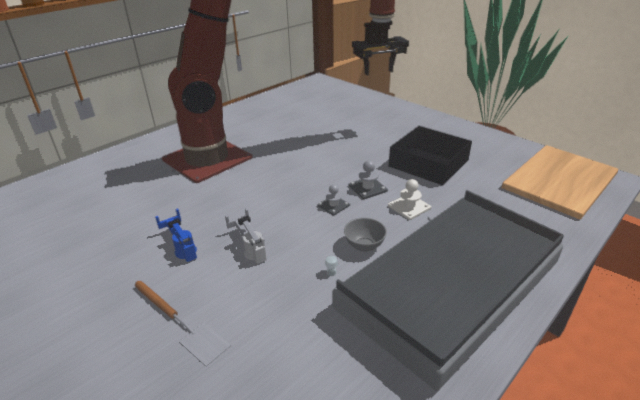

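View pics/top0.png

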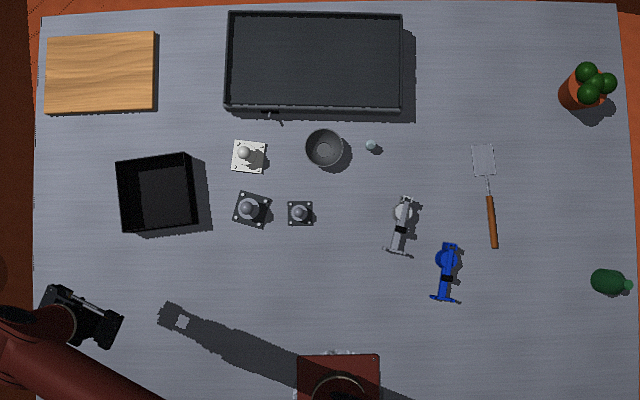

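The scene shows the bare-metal coupler near (250,257) in the scene view, or (213,401) in the top view. The blue one is a look-alike. The larger dark mount is at (186,367) in the scene view and (207,249) in the top view. The smaller dark mount and the white one are not part of the job.

```bash
cat >> h.py <<'E'
def plan(pos,yaw,step=.6,n=None):
    """rows from the current pose to TCP pos with the tool down at yaw"""
    s=bot.get_state(); R0=R.from_euler('xyz',s['tool_rot']); R1=R.from_euler('xyz',[np.pi,0,yaw])
    rv=(R0.inv()*R1).as_rotvec()/np.pi; d=R0.inv().apply(np.array(pos)-s['eef_pos'])/.05
    n=n or int(np.ceil(max(np.linalg.norm(d)/step,np.linalg.norm(rv)/.036)))
    print('total',np.round(d,3),np.round(rv,4),'n',n)
    for i in range(n): # shift per row, expressed in the turning tool frame
        Ri=R0*R.from_rotvec(rv*np.pi*i/n)
        if i in(0,n//2,n-1): print(i,np.round(Ri.inv().apply(np.array(pos)-s['eef_pos'])/.05/n,3),np.round(rv/n,4))
E
python3 - <<'E'
from h import *
a,b=cam('scene'),cam('top')
for n,p,q in(('coupler',(249,257.3),(213.4,401.5)),('bar',(229,241.4),(234.7,397.7)),('mount',(185.8,366.9),(207.5,249.7)),('bowl',(245.9,359.6),(147,326.4)),('blue',(250.5,183.3),(256.9,444.4))):
    x,e=tri([ray(a,p),ray(b,q)]); print(n,np.round(x,3),np.round(e,4))
# look over the mount: camera sits tool +x 0.072, above; tool x at yaw 2.7
plan((.52,.20,.27),2.85)
E
```

```text
coupler [ 0.511 -0.187  0.009] [0.0061 0.0061]
bar [ 0.447 -0.177  0.034] [0.0012 0.0012]
mount [0.532 0.237 0.01 ] [0.0024 0.0024]
bowl [0.699 0.013 0.007] [0.0052 0.0052]
blue [ 0.379 -0.315  0.005] [0.003 0.003]
total [-7.642 -4.891 -0.948] [ 0.      0.     -0.0497] n 16
0 [-0.478 -0.306 -0.059] [ 0.      0.     -0.0031]
8 [-0.452 -0.342 -0.059] [ 0.      0.     -0.0031]
15 [-0.428 -0.372 -0.059] [ 0.      0.     -0.0031]
```

>>> carry_out(series=[-0.3,-0.2,-0.08,0,0,-0.004,100,-0.6,-0.42,-0.08,0,0,-0.004,100,-0.6,-0.42,-0.08,0,0,-0.004,100,-0.6,-0.42,-0.08,0,0,-0.004,100,-0.6,-0.42,-0.08,0,0,-0.004,100,-0.6,-0.42,-0.08,0,0,-0.004,100,-0.6,-0.45,-0.08,0,0,-0.004,100,-0.6,-0.45,-0.08,0,0,-0.004,100,-0.6,-0.45,-0.08,0,0,-0.004,100,-0.6,-0.45,-0.08,0,0,-0.004,100,-0.6,-0.45,-0.08,0,0,-0.004,100,-0.5,-0.4,-0.08,0,0,-0.004,100])

```text
time: 1.9
eef_pos: [0.508, 0.2282, 0.2711]
tool_rot: [3.141, 0.001, 2.844]
force: [-0.3, -0.5, -0.4]
width: 0.0869
grasp_force: 0.0
```

>>> carry_out(series=[0,0,0,0,0,0,100,0,0,0,0,0,0,100])

```text
time: 2.07
eef_pos: [0.508, 0.2288, 0.271]
tool_rot: [3.141, 0.001, 2.84]
force: [0.0, 0.9, -0.7]
width: 0.0868
grasp_force: 0.0
```

```bash
python3 - <<'E'
from h import *
c=cam('wrist'); snap('wrist','w1'); np.save('w1.npy',np.array([1]))
import pickle; pickle.dump(c,open('c1.pkl','wb'))
for d in bot.spot_point('mount','wrist'): print('m',round(d['conf'],2),np.round(d['centre'],1),np.round(atz(c,d['centre'],0),3))
for d in bot.regions_of('mount','wrist'): print('reg',round(d['conf'],2),d['centre'],d['mask'].sum())
s=bot.get_state(); print(s['time'],s['eef_pos'],s['tool_rot'],s['joints'])
plan((.46,-.15,.27),2.94)
E
```

```text
m 0.88 [263.3 359.1] [0.683 0.245 0.   ]
m 0.85 [174.4 327.5] [0.531 0.239 0.   ]
m 0.57 [195.5 231.2] [0.519 0.093 0.   ]
reg 0.92 [279.1, 359.5] 1680
reg 0.62 [195.2, 232.6] 2249
reg 0.58 [174.4, 326.1] 3844
2.2167 [0.50600444 0.23210426 0.27035903] [ 3.14148179e+00 -6.17419424e-04  2.84626013e+00] [-0.77267092  0.11843516  0.29038421  1.63584823 -0.03490284  1.39269194
  0.79745248]
total [-1.344e+00 -7.579e+00  6.000e-03] [ 0.     -0.0002 -0.0298] n 13
0 [-0.103 -0.583  0.   ] [ 0.     -0.     -0.0023]
6 [-0.078 -0.587  0.   ] [ 0.     -0.     -0.0023]
12 [-0.053 -0.59   0.001] [ 0.     -0.     -0.0023]
```

View pics/w1.png

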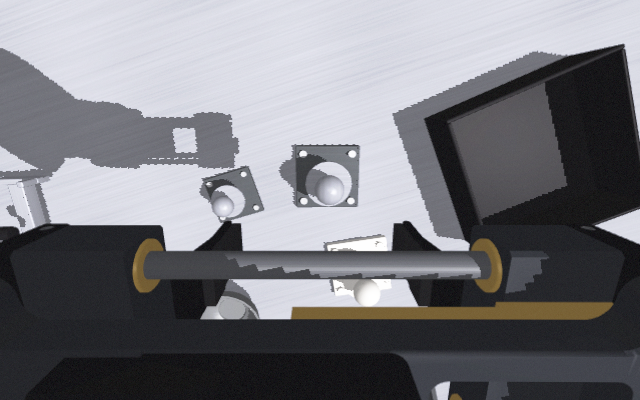

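The target mount's plate is centred near (176,327), with its ball at about (189,330). It is clearly larger than the dark one at (190,232).

>>> carry_out(series=[-0.1,-0.3,0,0,0,-0.004,100,-0.1,-0.65,0,0,0,-0.004,100,-0.1,-0.65,0,0,0,-0.004,100,-0.1,-0.65,0,0,0,-0.004,100,-0.1,-0.65,0,0,0,-0.004,100,-0.1,-0.65,0,0,0,-0.004,100,-0.1,-0.65,0,0,0,-0.004,100,-0.1,-0.65,0,0,0,-0.004,100,-0.1,-0.65,0,0,0,-0.004,100,-0.1,-0.65,0,0,0,-0.004,100,0,-0.65,0,0,0,-0.004,100,0,-0.4,0,0,0,-0.004,100])

```text
time: 3.22
eef_pos: [0.4737, -0.1337, 0.2707]
tool_rot: [-3.141, 0.0, 2.995]
force: [-0.3, -0.4, 0.4]
width: 0.087
grasp_force: 0.0
```

>>> carry_out(series=[0,-0.6,0,0,0,0,100,0,-0.5,0,0,0,0,100,0,0,0,0,0,0,100,0,0,0,0,0,0,100])

```text
time: 3.55
eef_pos: [0.4663, -0.1859, 0.2706]
tool_rot: [3.141, 0.0, 2.995]
force: [0.4, 0.1, -0.3]
width: 0.087
grasp_force: 0.0
```

```bash
cat > look.py <<'E'
from h import *
import sys,pickle
c=cam('wrist'); snap('wrist',sys.argv[1]); D={'c':c}
for t in sys.argv[2:]:
    r=bot.spot_point(t,'wrist'); D[t]=[(d['conf'],d['centre']) for d in r]
    for d in r: print(t,round(d['conf'],2),np.round(d['centre'],1),np.round(atz(c,d['centre'],0),3))
pickle.dump(D,open(sys.argv[1]+'.pkl','wb'))
s=bot.get_state(); print(s['time'],s['eef_pos'],s['tool_rot'],np.round(s['joints'],2))
E
python3 look.py w2 coupler bar_grip handle_grip bolt_tip
```

```text
coupler 0.88 [189.8 318.2] [ 0.508 -0.189  0.   ]
coupler 0.88 [118.2 218.4] [ 0.386 -0.312  0.   ]
bar_grip 0.6 [154.5 324.4] [ 0.458 -0.173  0.   ]
handle_grip 0.79 [169.5 327.1] [ 0.48  -0.172  0.   ]
handle_grip 0.59 [ 67.7 200.1] [ 0.319 -0.321  0.   ]
3.8 [ 0.46676485 -0.18442773  0.27044643] [ 3.14148262e+00 -2.45126452e-04  2.99798666e+00] [-0.39 -0.02  0.68  1.77  0.01  1.39  1.71]
```

View pics/w2.png

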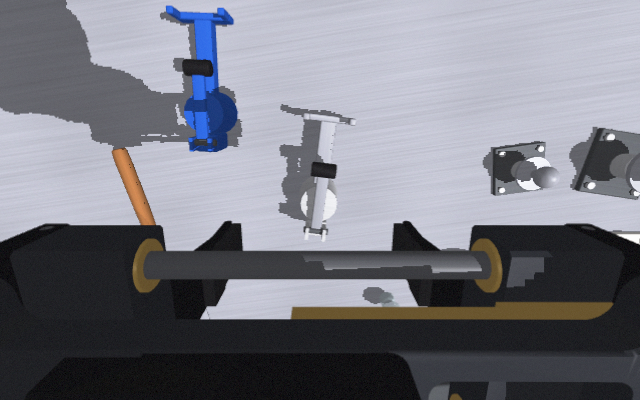

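The bare-metal coupler stands in view with its fork at (120,330), black barrel at (170,323) and nose at about (233,315). I'll take a second, lower view to triangulate.

>>> carry_out(series=[0.2,0.2,0.3,0,0,0,100,0.2,0.3,0.5,0,0,0,100,0.2,0.3,0.5,0,0,0,100,0,0.2,0.3,0,0,0,100,0,0,0,0,0,0,100,0,0,0,0,0,0,100])

```text
time: 4.3
eef_pos: [0.4439, -0.1315, 0.1906]
tool_rot: [-3.141, -0.001, 2.997]
force: [0.6, -0.0, 1.7]
width: 0.0872
grasp_force: 0.0
```

```bash
python3 look.py w3 coupler bar_grip handle_grip; python3 - <<'E'
from h import *
import pickle
a,b=[pickle.load(open(f+'.pkl','rb')) for f in('w2','w3')]
ct=cam('top')
T={'coupler':(213.4,401.5),'bar_grip':(234.7,397.7)}
for t in('coupler','bar_grip','handle_grip'):
    rs=[ray(D['c'],D[t][0][1]) for D in(a,b) if D[t]]
    if len(rs)>1: print(t,*[np.round(v,4) for v in tri(rs)])
print('tcp px',proj(b['c'],bot.get_state()['eef_pos']))
E
```

```text
coupler 0.81 [142.1 154.5] [ 0.381 -0.311  0.   ]
coupler 0.71 [232.5 279.4] [ 0.513 -0.188  0.   ]
bar_grip 0.92 [ 77.  135.4] [ 0.31  -0.312  0.   ]
bar_grip 0.58 [192.5 277.7] [ 0.461 -0.181  0.   ]
handle_grip 0.96 [ 89.5 113.9] [ 0.319 -0.339  0.   ]
handle_grip 0.65 [214.  273.9] [ 0.488 -0.191 -0.   ]
4.5 [ 0.44481158 -0.13295958  0.19180672] [-3.14148388e+00  1.93688667e-03  2.99450812e+00] [-0.44 -0.07  0.62  1.97  0.04  1.23  1.59]
coupler [ 0.4015 -0.1665  0.2988] [0.0307 0.0307]
bar_grip [ 0.3887 -0.1601  0.3095] [0.0281 0.0281]
handle_grip [ 0.3919 -0.1601  0.3166] [0.0292 0.0292]
tcp px [241.  313.3]
```

View pics/w3.png

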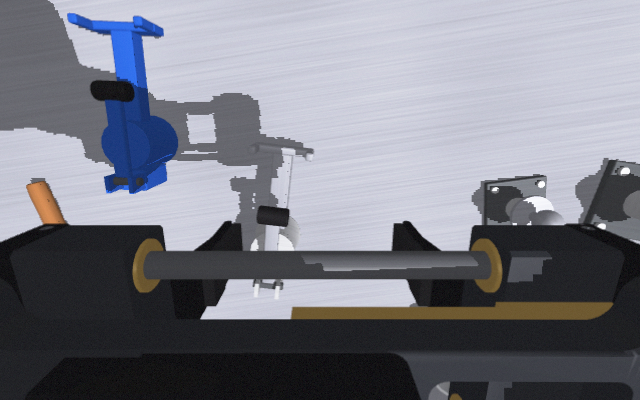

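```bash
python3 - <<'E'
from h import *
import pickle
from scipy.optimize import least_squares
a,b=[pickle.load(open(f+'.pkl','rb'))['c'] for f in('w2','w3')]; sc,tp=cam('scene'),cam('top')
hg=lambda q:(.034-.084*np.cos(q),0,.062+.084*np.sin(q))
O=[(a,'c',(189.8,318.2)),(a,'b',(154.5,324.4)),(a,'h',(170.3,323.8)),(b,'c',(232.5,279.4)),(b,'b',(192.5,277.7)),(b,'h',(216,273)),(sc,'b',(229,241.4)),(tp,'b',(234.7,397.7))]
def res(p,full=True):
    x,y,yaw,q=p; M=R.from_euler('z',yaw); r=[]
    for c,k,px in O:
        l={'c':(0,0,0),'b':(-.062,0,.03),'h':hg(q)}[k]
        r.append((proj(c,M.apply(l)+[x,y,0])-px)*(1 if k=='h' or c is a or c is b else .7))
    return np.ravel(r)
f=least_squares(res,[.51,-.187,-.15,.05],loss='soft_l1',diff_step=1e-3); x,y,yaw,q=f.x
print(f.x); print(f.fun.reshape(-1,2).round(1).tolist())
M=R.from_euler('z',yaw); h=M.apply(hg(q))+[x,y,0]; print('barrel',h)
for n,l in(('R',(-.109,.03,.058)),('L',(-.109,-.03,.058))): print('fork',n,proj(a,M.apply(l)+[x,y,0]),proj(b,M.apply(l)+[x,y,0]))
# free triangulation as check of heights
for k in'cbh':
    print(k,*[np.round(v,4) for v in tri([ray(c,p) for c,kk,p in O if kk==k])])
plan(h+[0,0,.11-.019],yaw+np.pi)
E
```

```text
[ 0.51456879 -0.18545839 -0.14977061  0.05      ]
[[3.7, 3.2], [0.2, -2.3], [-1.6, -1.3], [1.1, 2.4], [-0.3, -0.2], [-2.7, 0.2], [1.4, 1.6], [-1.4, -0.1]]
barrel [ 0.46523233 -0.17801349  0.06619825]
fork R [119.2 347.8] [153.4 303.3]
fork L [119.  297.9] [152.9 241.7]
c [ 0.5076 -0.1878  0.0085] [0.002 0.002]
b [ 0.4501 -0.1758  0.0365] [0.0035 0.0021 0.004  0.0025]
h [ 0.4655 -0.1769  0.0747] [0.0003 0.0003]
total [-0.535 -0.831  0.693] [-0.      0.0006  0.0009] n 3
0 [-0.178 -0.277  0.231] [-0.      0.0002  0.0003]
1 [-0.179 -0.277  0.231] [-0.      0.0002  0.0003]
2 [-0.179 -0.277  0.231] [-0.      0.0002  0.0003]
```

```bash
sed -i 's/return np.round(r\[\[1,0\]\],1)/return r[[1,0]]/' h.py; cat > fit.py <<'E'
from h import *
import pickle
from scipy.optimize import least_squares
a,b=[pickle.load(open(f+'.pkl','rb'))['c'] for f in('w2','w3')]; sc,tp=cam('scene'),cam('top')
hg=lambda q:(.034-.084*np.cos(q),0,.062+.084*np.sin(q))
O=[(a,'c',(189.8,318.2)),(a,'b',(154.5,324.4)),(a,'h',(170.3,323.8)),(b,'c',(232.5,279.4)),(b,'b',(192.5,277.7)),(b,'h',(216,273)),(sc,'b',(229,241.4)),(tp,'b',(234.7,397.7)),
 (a,'f',(119.5,330)),(b,'f',(151,282.5)),(a,'n',(234,316)),(b,'n',(287,268))]
def res(p):
    x,y,yaw,q=p; M=R.from_euler('z',yaw); r=[]
    for c,k,px in O:
        l={'c':(0,0,0),'b':(-.062,0,.03),'h':hg(q),'f':(-.109,0,.058),'n':(.045,0,.07)}[k]
        r.append((proj(c,M.apply(l)+[x,y,0])-px)*(.3 if k in'fn' else 1)*([1,1]if k!='n' else [.2,1]))
    return np.ravel(r)
f=least_squares(res,[.51,-.187,-.2,.05],loss='soft_l1'); x,y,yaw,q=f.x
print(f.x); print(f.fun.reshape(-1,2).round(1).tolist())
M=R.from_euler('z',yaw); h=M.apply(hg(q))+[x,y,0]; print('barrel',h)
plan(h+[0,0,.11-.019],yaw+np.pi)
E
python3 fit.py
```

```text
[ 0.51248154 -0.18908466 -0.24857064  0.16139936]
[[2.7, 0.6], [-0.7, -0.6], [-0.4, -0.3], [-0.0, -0.7], [-1.4, 1.8], [0.2, -0.1], [1.4, 2.9], [-1.7, -1.0], [-0.4, -0.4], [0.4, -0.9], [0.4, -0.1], [0.6, -0.1]]
barrel [ 0.46507645 -0.17705231  0.07549876]
total [-0.529 -0.813  0.507] [-0.      0.0006  0.0323] n 2
0 [-0.265 -0.406  0.254] [-0.      0.0003  0.0162]
1 [-0.285 -0.392  0.253] [-0.      0.0003  0.0162]
```

>>> carry_out(series=[-0.13,-0.2,0.1,0,0,0.008,100,-0.13,-0.2,0.13,0,0,0.008,100,-0.14,-0.2,0.13,0,0,0.008,100,-0.14,-0.2,0.13,0,0,0.008,100,0,0,0.3,0,0,0,100,0,0,0.5,0,0,0,100,0,0,0.5,0,0,0,80,0,0,0,0,0,0,80,0,0,0,0,0,0,80])

```text
time: 5.25
eef_pos: [0.4628, -0.177, 0.1012]
tool_rot: [-3.141, -0.002, 2.894]
force: [0.3, -0.1, 0.9]
width: 0.0742
grasp_force: 0.0
```

```bash
sed -i 's/^plan.*/plan(h+[0,0,-.019],yaw+np.pi)/' fit.py; python3 look.py w4; python3 fit.py | tail -5; python3 -c "
from h import *
print(proj(cam('wrist'),[.465,-.177,.0755]))"
```

```text
5.3 [ 0.46363376 -0.17704836  0.10222731] [-3.14105952e+00  5.22440355e-04  2.89417045e+00] [-0.36  0.13  0.69  2.01 -0.1   1.03  1.7 ]
[[2.7, 0.6], [-0.7, -0.6], [-0.4, -0.3], [-0.0, -0.7], [-1.4, 1.8], [0.2, -0.1], [1.4, 2.9], [-1.7, -1.0], [-0.4, -0.4], [0.4, -0.9], [0.4, -0.1], [0.6, -0.1]]
barrel [ 0.46507645 -0.17705231  0.07549876]
total [-0.028  0.007  0.915] [-0.0002  0.0002  0.0004] n 2
0 [-0.014  0.004  0.457] [-0.0001  0.0001  0.0002]
1 [-0.014  0.004  0.457] [-0.0001  0.0001  0.0002]
[223.89726399 316.41275557]
```

View pics/w4.png

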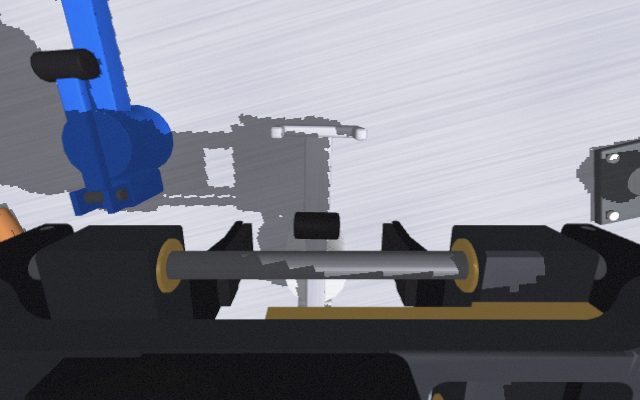

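The barrel shows at (225,317), which is where it was predicted, and it is square to the fingers. I'll go down and pinch it.

>>> carry_out(series=[-0.03,0,0.3,0,0,0,80,0,0,0.3,0,0,0,80,0,0,0.31,0,0,0,80,0,0,0,0,0,0,50,0,0,0,0,0,0,40,0,0,0,0,0,0,30,0,0,0,0,0,0,25,0,0,0,0,0,0,20,0,0,0,0,0,0,20,0,0,0,0,0,0,20], newtons=15)

```text
time: 6.13
eef_pos: [0.4648, -0.1768, 0.056]
tool_rot: [3.141, 0.001, 2.895]
force: [-2.1, -2.4, 1.5]
width: 0.031
grasp_force: 1.1
```

```bash
cat > arc.py <<'E'
from h import *
import sys
# displacements of the barrel in tool axes (tool x = -coupler x, tool z = down), units of 50 mm
q0,q1,n=float(sys.argv[1]),float(sys.argv[2]),int(sys.argv[3])
q=np.linspace(q0,q1,n+1); X=.034-.084*np.cos(q); Z=.062+.084*np.sin(q)
print(np.round(np.c_[-np.diff(X)/.05,-np.diff(Z)/.05],3).tolist())
s=bot.get_state(); print(s['time'],s['eef_pos'],s['tool_rot'],s['force'],s['wrist_torque'],s['width'],s['grasp_force'])
E
python3 arc.py .16 1.27 22
```

```text
[[-0.016, -0.083], [-0.02, -0.082], [-0.024, -0.081], [-0.028, -0.08], [-0.032, -0.078], [-0.036, -0.077], [-0.04, -0.075], [-0.043, -0.073], [-0.047, -0.07], [-0.051, -0.068], [-0.054, -0.065], [-0.057, -0.063], [-0.06, -0.06], [-0.063, -0.056], [-0.066, -0.053], [-0.069, -0.05], [-0.071, -0.046], [-0.073, -0.043], [-0.075, -0.039], [-0.077, -0.035], [-0.079, -0.031], [-0.08, -0.027]]
6.1333 [ 0.46480993 -0.17684149  0.05599617] [3.14148752e+00 5.45204130e-04 2.89487989e+00] [-2.12410892 -2.4189532   1.50996712] [-0.40020405  0.30290524  0.00318463] 0.03095977849052454 1.1232531914720312
```

>>> carry_out(series=[0,0,0,0,0,0,20,0,0,0,0,0,0,20,-0.016,0,-0.083,0,0,0,20,-0.02,0,-0.082,0,0,0,20,-0.024,0,-0.081,0,0,0,20,-0.028,0,-0.08,0,0,0,20,-0.032,0,-0.078,0,0,0,20,-0.036,0,-0.077,0,0,0,20,-0.04,0,-0.075,0,0,0,20,-0.043,0,-0.073,0,0,0,20])

```text
time: 6.97
eef_pos: [0.4763, -0.1797, 0.0874]
tool_rot: [3.142, -0.0, 2.895]
force: [-1.3, -0.8, -2.1]
width: 0.0299
grasp_force: 15.0
```

```bash
python3 arc.py .16 1.27 22|tail -1; python3 look.py w5
```

```text
6.9667 [ 0.47625219 -0.17966245  0.08737018] [ 3.14150118e+00 -3.07725064e-04  2.89481767e+00] [-1.32600567 -0.78863921 -2.07776967] [-0.17359204  0.46342215 -0.01983369] 0.02994721685662555 14.999815535265952
7.0167 [ 0.47702003 -0.17980895  0.08804261] [3.14146262e+00 8.11207666e-04 2.89496433e+00] [-0.34  0.19  0.69  1.99 -0.14  1.01  1.73]
```

View pics/w5.png

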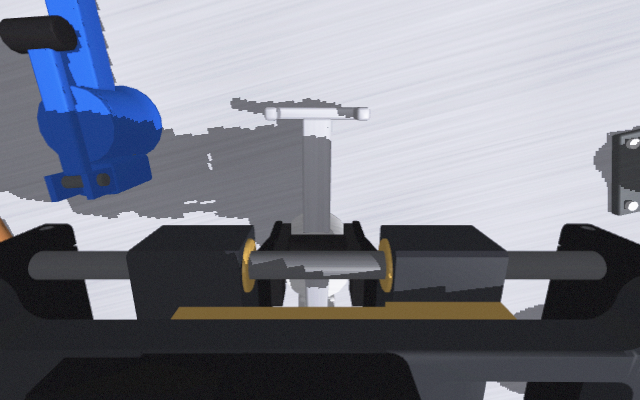

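The fork at (113,317) is still level and the barrel is pinched, so the handle is rising. I'll carry on along the arc.

>>> carry_out(series=[-0.047,0,-0.07,0,0,0,20,-0.051,0,-0.068,0,0,0,20,-0.054,0,-0.065,0,0,0,20,-0.057,0,-0.063,0,0,0,20,-0.06,0,-0.06,0,0,0,20,-0.063,0,-0.056,0,0,0,20,-0.066,0,-0.053,0,0,0,20,-0.069,0,-0.05,0,0,0,20,-0.071,0,-0.046,0,0,0,20,-0.073,0,-0.043,0,0,0,20])

```text
time: 7.85
eef_pos: [0.5062, -0.1872, 0.1159]
tool_rot: [-3.142, -0.0, 2.895]
force: [-2.2, 0.6, -1.5]
width: 0.0299
grasp_force: 15.0
```

>>> carry_out(series=[-0.075,0,-0.039,0,0,0,20,-0.077,0,-0.035,0,0,0,20,-0.079,0,-0.031,0,0,0,20,-0.08,0,-0.027,0,0,0,20,0,0,0,0,0,0,20,0,0,0,0,0,0,20])

```text
time: 8.35
eef_pos: [0.5214, -0.191, 0.1226]
tool_rot: [-3.142, 0.001, 2.895]
force: [-1.8, 0.8, 1.1]
width: 0.0298
grasp_force: 15.0
```

```bash
python3 - <<'E'
from h import *
s=bot.get_state(); print(s['eef_pos'],s['force'],s['wrist_torque'],s['width'])
x,y,yaw=.51248,-.18908,-.24857
p=R.from_euler('z',-yaw).apply(s['eef_pos']-np.array([x,y,.019*-1])); print('barrel in coupler',p, 'angle',np.arctan2(p[2]-.062,.034-p[0]),'rad',np.hypot(p[2]-.062,.034-p[0]))
E
python3 look.py w6 bar_grip handle_grip coupler
```

```text
[ 0.52141177 -0.1910353   0.12257126] [-1.75799146  0.76079285  1.14803539] [0.24136385 0.38285411 0.00708215] 0.029762819576292992
barrel in coupler [0.00913829 0.00030217 0.14157126] angle 1.2679608079308633 rad 0.0833648006468261
bar_grip 0.7 [116.1 315.7] [ 0.457 -0.175  0.   ]
handle_grip 0.93 [242.3 318.7] [ 0.579 -0.203  0.   ]
coupler 0.75 [ 70.9 142.1] [ 0.383 -0.314  0.   ]
coupler 0.56 [179.8 317. ] [ 0.515 -0.189  0.   ]
8.55 [ 0.52107806 -0.1909164   0.12252732] [3.14140647e+00 5.81184631e-04 2.89486213e+00] [-0.32  0.25  0.69  1.85 -0.18  1.1   1.75]
```

View pics/w6.png

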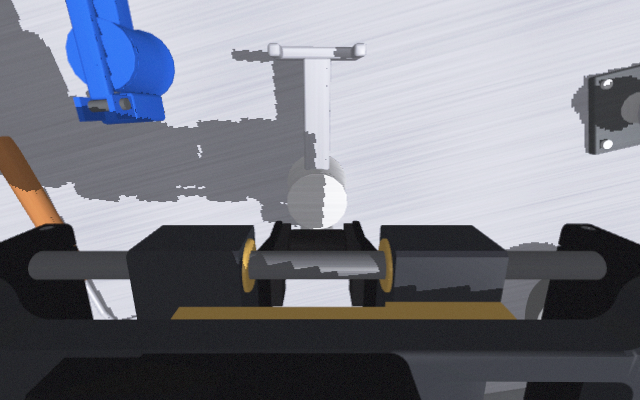

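The handle is at its stop, and the bar runs straight along column 317 with the fork at row 50. Next I'll release, back off upward, and work out the bar grip.

>>> carry_out(series=[0,0,0,0,0,0,60,0,0,0,0,0,0,90,0,0,0,0,0,0,90,0,0,-0.2,0,0,0,90,0,0,-0.4,0,0,0,90,0,0,-0.4,0,0,0,90,0.3,0,-0.1,0,0,0,90,0.4,0,0,0,0,0,90,0.4,0,0,0,0,0,90,0.25,0,0,0,0,0,90,0,0,0,0,0,0,90,0,0,0,0,0,0,90])

```text
time: 9.55
eef_pos: [0.4558, -0.1744, 0.1783]
tool_rot: [3.14, 0.002, 2.895]
force: [-0.6, 0.4, -0.1]
width: 0.0782
grasp_force: 0.0
```

```bash
python3 look.py w7 bar_grip handle_grip coupler; python3 - <<'E'
from h import *
import pickle
A,B=[pickle.load(open(f+'.pkl','rb')) for f in('w6','w7')]
print('w6 bar',atz(A['c'],A['bar_grip'][0][1],.03),'bar line',atz(A['c'],(70,317.2),.04),atz(A['c'],(150,316.8),.04))
for r in B['bar_grip']: print('w7 bar',r[0],atz(B['c'],r[1],.03), tri([ray(A['c'],A['bar_grip'][0][1]),ray(B['c'],r[1])]))
plan((.4539,-.1743,.011),2.893)
E
```

```text
bar_grip 0.8 [177.6 313.4] [ 0.458 -0.178  0.   ]
bar_grip 0.75 [ 73.5 156.9] [ 0.31 -0.31  0.  ]
handle_grip 0.61 [278.6 316.1] [ 0.586 -0.207 -0.   ]
handle_grip 0.59 [ 86.6 141.2] [ 0.318 -0.331  0.   ]
coupler 0.72 [225.7 317.5] [ 0.517 -0.188  0.   ]
coupler 0.66 [140.9 177.2] [ 0.381 -0.315  0.   ]
9.75 [ 0.4561689  -0.17468673  0.17749711] [-3.14096493e+00  3.26910083e-04  2.89483159e+00] [-0.4   0.01  0.69  1.94 -0.01  1.19  1.62]
w6 bar [ 0.45630008 -0.17497992  0.03      ] bar line [ 0.42370141 -0.16555737  0.04      ] [ 0.48207475 -0.18051753  0.04      ]
w7 bar 0.8 [ 0.45201214 -0.17631245  0.03      ] (array([ 0.45629342, -0.17632158,  0.0114601 ]), [np.float64(0.001230010135136662), np.float64(0.001230010135136693)])
w7 bar 0.75 [ 0.31668423 -0.29659812  0.03      ] (array([ 0.42176578, -0.15660107,  0.37485566]), [np.float64(0.03228351318302383), np.float64(0.03228351318302386)])
total [ 4.70e-02 -1.00e-03  3.33e+00] [-0.0002  0.0001  0.0006] n 6
0 [ 0.008 -0.     0.555] [-0.      0.      0.0001]
3 [ 0.008 -0.     0.555] [-0.      0.      0.0001]
5 [ 0.008 -0.001  0.555] [-0.      0.      0.0001]
```

View pics/w7.png

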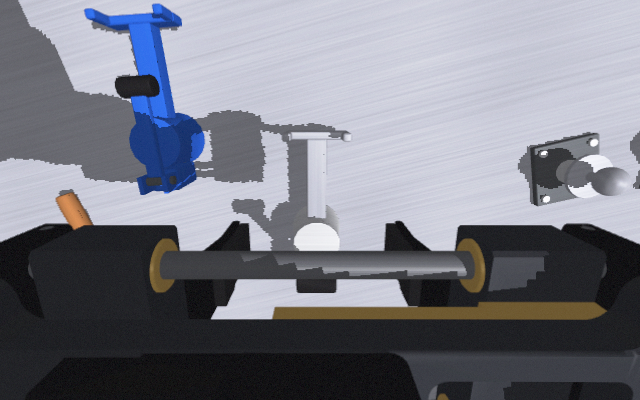

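The bar is centred under the gripper and the barrel at (283,316) is clear behind it. I'll descend and grip.

>>> carry_out(series=[0,0,0.3,0,0,0,90,0.02,0,0.5,0,0,0,90,0.02,0,0.5,0,0,0,90,0,0,0.5,0,0,0,80,0,0,0.5,0,0,0,70,0,0,0.4,0,0,0,60,0,0,0.3,0,0,0,50,0,0,0.2,0,0,0,50,0,0,0.12,0,0,0,40,0,0,0,0,0,0,30,0,0,0,0,0,0,10], newtons=50)

```text
time: 10.67
eef_pos: [0.4539, -0.1743, 0.0117]
tool_rot: [-3.141, 0.0, 2.895]
force: [-0.4, 0.6, 0.8]
width: 0.0331
grasp_force: 0.0
```

>>> carry_out(series=[0,0,0,0,0,0,5,0,0,0,0,0,0,5,0,0,0,0,0,0,5])

```text
time: 10.92
eef_pos: [0.4542, -0.1742, 0.0121]
tool_rot: [3.141, 0.002, 2.895]
force: [-0.8, -1.0, 2.3]
width: 0.0197
grasp_force: 50.0
```

>>> carry_out(series=[0,0,-0.1,0,0,0,5,0,0,-0.2,0,0,0,5,0,0,-0.3,0,0,0,5,0,0,-0.4,0,0,0,5,0,0,-0.4,0,0,0,5,0,0,-0.4,0,0,0,5,0,0,-0.4,0,0,0,5,0,0,-0.4,0,0,0,5,0,0,-0.3,0,0,0,5,0,0,-0.2,0,0,0,5,0,0,0,0,0,0,5,0,0,0,0,0,0,5])

```text
time: 11.92
eef_pos: [0.4533, -0.1738, 0.1662]
tool_rot: [3.141, 0.0, 2.895]
force: [0.4, -0.5, -6.9]
width: 0.0194
grasp_force: 50.0
```

```bash
python3 look.py w8 bar_grip handle_grip coupler; python3 - <<'E'
from h import *
import pickle
s=bot.get_state(); print(s['force'],s['wrist_torque'],s['width'],s['grasp_force'])
c1=pickle.load(open('c1.pkl','rb'))
V={'w1':(c1,(150,215,295,365)),'top0':(cam('top'),(190,228,230,272)),'scene0':(cam('scene'),(155,195,345,392))}
P={}
for n,(c,(r0,r1,k0,k1)) in V.items():
    g=cv2.imread('pics/%s.png'%n,0)[r0:r1,k0:k1]; g=cv2.resize(g,None,fx=6,fy=6,interpolation=cv2.INTER_CUBIC)
    er=np.linalg.norm(c[2][:3,3]-[.532,.238,.08]); er=c[0][0,0]*.018/er; 
    cs=cv2.HoughCircles(cv2.GaussianBlur(g,(9,9),2),cv2.HOUGH_GRADIENT,1.5,10,param1=80,param2=15,minRadius=int(er*6*.8),maxRadius=int(er*6*1.25))
    l=[(round(float(y/6+r0-.4),1),round(float(x/6+k0-.4),1),round(float(r/6),1)) for x,y,r in (cs[0][:4] if cs is not None else [])]
    print(n,'exp r',round(er,1),l); P[n]=l
    # vertical axis check: height on the ray closest to the mount axis
    for q in l:
        o,v=ray(c,q[:2]); print('   at z .07,.08,.09',[np.round(o+v*(z-o[2])/v[2],3)[:2].tolist() for z in(.07,.08,.09)])
E
```

```text
bar_grip 0.94 [253.1 319.2] [ 0.544 -0.193  0.   ]
bar_grip 0.94 [ 75.8 150.4] [ 0.31  -0.312  0.   ]
handle_grip 0.69 [ 89.1 135.3] [ 0.318 -0.331  0.   ]
coupler 0.67 [315.8 318.7] [ 0.628 -0.214  0.   ]
coupler 0.62 [142.2 173.5] [ 0.379 -0.313  0.   ]
12.1167 [ 0.45270898 -0.1738366   0.16523179] [-3.14101095e+00 -2.07042077e-03  2.89476272e+00] [-0.41  0.02  0.7   1.96 -0.01  1.17  1.62]
[ 0.073372    0.06080966 -5.98876371] [0.12221479 0.26692433 0.0159003 ] 0.01939785096513841 49.99143373221159
w1 exp r 14.9 [(190.5, 328.5, 15.9), (187.0, 331.5, 18.4), (187.0, 325.5, 18.4), (181.2, 333.5, 17.5)]
   at z .07,.08,.09 [[0.536, 0.236], [0.533, 0.236], [0.531, 0.237]]
   at z .07,.08,.09 [[0.533, 0.241], [0.53, 0.241], [0.528, 0.241]]
   at z .07,.08,.09 [[0.531, 0.234], [0.528, 0.234], [0.526, 0.235]]
   at z .07,.08,.09 [[0.526, 0.245], [0.524, 0.245], [0.522, 0.246]]
top0 exp r 6.6 [(206.2, 245.7, 7.7), (208.0, 246.7, 6.8), (208.5, 245.0, 8.0), (205.2, 247.5, 7.7)]
   at z .07,.08,.09 [[0.534, 0.24], [0.534, 0.239], [0.533, 0.237]]
   at z .07,.08,.09 [[0.529, 0.238], [0.529, 0.236], [0.528, 0.235]]
   at z .07,.08,.09 [[0.528, 0.242], [0.528, 0.241], [0.527, 0.239]]
   at z .07,.08,.09 [[0.537, 0.235], [0.536, 0.234], [0.536, 0.232]]
scene0 exp r 6.0 [(188.0, 379.5, 5.5)]
   at z .07,.08,.09 [[0.621, 0.178], [0.63, 0.166], [0.639, 0.154]]
```

>>> carry_out(series=[0.02,0.15,0,0,0,0,5,0.05,0.35,0,0,0,0,5,0.07,0.55,0,0,0,0,5,0.08,0.65,0,0,0,0,5,0.08,0.7,0,0,0,0,5,0.08,0.7,0,0,0,0,5,0.08,0.7,0,0,0,0,5,0.08,0.7,0,0,0,0,5,0.08,0.65,0,0,0,0,5,0.07,0.5,0,0,0,0,5,0.05,0.3,0,0,0,0,5,0.02,0.15,0,0,0,0,5])

```text
time: 13.12
eef_pos: [0.4906, 0.1339, 0.1656]
tool_rot: [-3.141, -0.001, 2.898]
force: [-0.8, -0.5, -7.0]
width: 0.0191
grasp_force: 50.0
```

>>> carry_out(series=[0,0,0,0,0,0,5,0,0,0,0,0,0,5])

```text
time: 13.28
eef_pos: [0.4911, 0.1298, 0.166]
tool_rot: [-3.14, -0.0, 2.894]
force: [-0.9, -0.1, -6.3]
width: 0.0197
grasp_force: 50.0
```

```bash
python3 look.py w9 mount coupler bar_grip; python3 - <<'E'
from h import *
import pickle
D=pickle.load(open('w9.pkl','rb')); c=D['c']
for z in(0,.066,.086): print(z,proj(c,(.531,.238,z)))
for d in bot.regions_of('mount','wrist'): 
    m=d['mask']; r,k=np.where(m); print(d['conf'],d['centre'],m.sum(),r.min(),r.max(),k.min(),k.max())
E
```

```text
mount 0.87 [206.9 295.8] [0.519 0.099 0.   ]
mount 0.8 [185.5 417. ] [0.528 0.236 0.   ]
coupler 0.84 [316.6 316.3] [ 0.666  0.086 -0.   ]
bar_grip 0.92 [255.  316.9] [0.583 0.107 0.   ]
13.4833 [0.491275   0.12949958 0.16638812] [-3.14150574e+00  6.71752410e-05  2.89243527e+00] [-0.72  0.08  0.4   1.9  -0.03  1.17  1.01]
0 [188.0703605  419.00805626]
0.066 [206.11214621 442.57293332]
0.086 [213.35526248 452.0361686 ]
0.91 [201.3, 276.7] 1601 178 240 257 295
0.71 [190.4, 424.5] 6366 148 229 376 472
0.6 [295.2, 482.3] 54 287 303 481 484
```

```bash
python3 - <<'E'
from h import *
s=snap('scene','s9'); w=cv2.imread('pics/w9.png')[140:240,360:490]; a=cv2.resize(w,None,fx=3,fy=3,interpolation=cv2.INTER_CUBIC)
c=proj(cam('scene'),(.53,.12,.18)); print(c); r,k=int(c[0]),int(c[1]); b=cv2.resize(s[r-50:r+50,k-65:k+65,::-1],None,fx=3,fy=3,interpolation=cv2.INTER_CUBIC)
t=cv2.imread('pics/top0.png')[185:235,225:280]; t=cv2.resize(t,(330,300),interpolation=cv2.INTER_CUBIC)
q=cv2.imread('pics/w9.png')[:240,200:440]; q=cv2.resize(q,(390,300))
o=np.vstack([np.hstack([a,b]),np.hstack([t,np.zeros((300,60,3),np.uint8),q])]); print(o.shape,'scene crop origin',r-50,k-65); cv2.imwrite('pics/combo.png',o)
E
```

```text
[150.32191586 342.05583614]
(600, 780, 3) scene crop origin 100 277
```

View pics/combo.png

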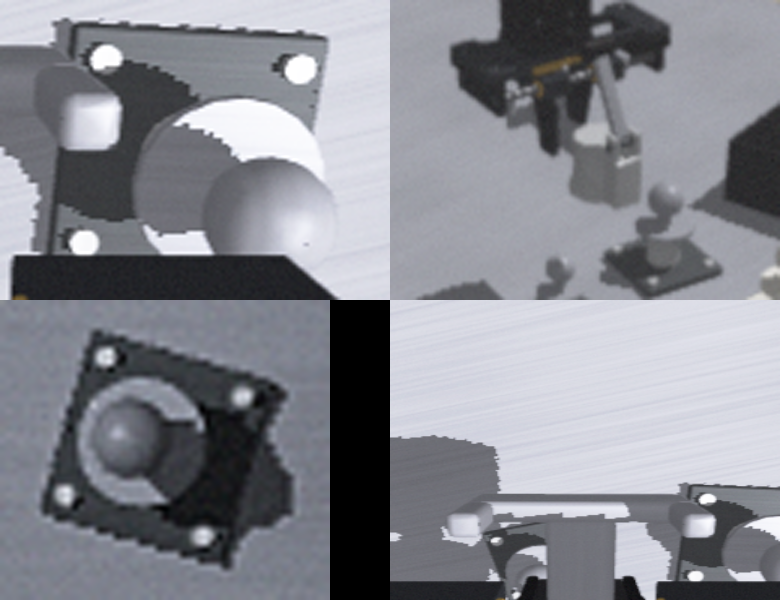

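The combined picture shows three things:
- **Mount in w9:** the ball is centred near (214.5,450) with radius 22 px, and the flange near (204.5,436.7).
- **Mount in the other views:** the ball is at (208,246) in the top view and (165,369) in the scene view.
- **Coupler:** it hangs upright in the grip with its handle raised.

```bash
python3 - <<'E'
from h import *
import pickle
from scipy.optimize import least_squares
w=pickle.load(open('w9.pkl','rb'))['c']; w1=pickle.load(open('c1.pkl','rb')); t,s=cam('top'),cam('scene')
O=[(w,1,(214.4,449.7)),(w,0,(204.4,436.5)),(t,1,(208-.4,246.3-.4)),(t,0,(208.7-.4,248.7-.4)),(s,1,(165,368.7)),(w1,1,(189.5,329.5))]
f=least_squares(lambda p:np.ravel([(proj(c,(p[0],p[1],p[2]+.028*b))-q)*(1.5 if c is t else 1) for c,b,q in O]),[.53,.238,.05])
print(f.x,f.fun.reshape(-1,2).round(1).tolist())
# coupler: fork prong tops seen in w9 -> rough tilt check; prongs at combo q crop
k=240/390; p=[(( 523-300)*.8, 200+(467-390)*k),((522-300)*.8,200+(700-390)*k)]
S=bot.get_state(); M=R.from_euler('z',S['tool_rot'][2]-np.pi)
for d in(-.05,0,.05):
    G=np.array(S['eef_pos'])+[0,0,.019]
    Q=[proj(w,G+M.apply(R.from_euler('y',d).apply(np.array(l)-[-.062,0,.03]))) for l in((-.109,-.03,.06),(-.109,.03,.06))]
    print(d,np.round(Q,1).tolist(),'obs',np.round(p,1).tolist())
yaw=S['tool_rot'][2]; cx=R.from_euler('z',yaw-np.pi).apply([.062,0,0]); tgt=f.x*[1,1,0]-cx*[1,1,0]+[0,0,.166]; print(tgt); plan(tgt,yaw)
E
```

```text
[0.53136615 0.2365303  0.05676518] [[-0.7, 0.0], [-0.6, 0.6], [-1.0, 0.5], [-1.2, -0.7], [-0.2, -0.2], [0.5, -1.2]]
-0.05 [[172.8, 238.7], [173.1, 393.3]] obs [[178.4, 247.4], [177.6, 390.8]]
0 [[177.7, 237.4], [178.1, 394.5]] obs [[178.4, 247.4], [177.6, 390.8]]
0.05 [[183.1, 236.1], [183.4, 395.8]] obs [[178.4, 247.4], [177.6, 390.8]]
[0.47126922 0.25177366 0.166     ]
total [0.986 2.261 0.009] [0. 0. 0.] n 5
0 [0.197 0.452 0.002] [0. 0. 0.]
2 [0.197 0.452 0.002] [0. 0. 0.]
4 [0.197 0.452 0.002] [0. 0. 0.]
```

>>> carry_out(series=[0.06,0.15,0,0,0,0,5,0.14,0.3,0,0,0,0,5,0.2,0.45,0,0,0,0,5,0.2,0.45,0,0,0,0,5,0.19,0.45,0,0,0,0,5,0.13,0.3,0,0,0,0,5,0.06,0.14,0,0,0,0,5,0,0,0,0,0,0,5,0,0,0,0,0,0,5,0,0,0,0,0,0,5])

```text
time: 14.42
eef_pos: [0.4715, 0.2501, 0.1663]
tool_rot: [-3.141, 0.0, 2.893]
force: [-0.5, -0.0, -7.0]
width: 0.0196
grasp_force: 50.0
```

```bash
python3 - <<'E'
from h import *
s=bot.get_state(); print(s['eef_pos'],s['tool_rot'],s['force'],s['wrist_torque'])
cx=R.from_euler('z',s['tool_rot'][2]-np.pi).apply([.062,0,0]); m=np.array([.5314,.236,0])
plan((m-cx)*[1,1,0]+[0,0,.12],s['tool_rot'][2])
E
```

```text
[0.47146034 0.25010347 0.16628952] [-3.14091603e+00  2.14572669e-04  2.89304873e+00] [-0.51546994 -0.01295387 -6.98712889] [ 0.07435968  0.25969698 -0.0332473 ]
total [0.009 0.022 0.926] [-0.0002  0.0001 -0.    ] n 2
0 [0.004 0.011 0.463] [-0.0001  0.     -0.    ]
1 [0.004 0.011 0.463] [-0.0001  0.     -0.    ]
```

>>> carry_out(series=[0,0.01,0.15,0,0,0,5,0,0.01,0.25,0,0,0,5,0,0,0.2,0,0,0,5,0,0,0.15,0,0,0,5,0,0,0.1,0,0,0,5,0,0,0.06,0,0,0,5,0,0,0.06,0,0,0,5,0,0,0.06,0,0,0,5,0,0,0.06,0,0,0,5,0,0,0,0,0,0,5])

```text
time: 15.25
eef_pos: [0.4711, 0.2525, 0.1114]
tool_rot: [-3.141, -0.0, 2.895]
force: [-0.9, -0.1, -6.1]
width: 0.0196
grasp_force: 50.0
```

>>> carry_out(series=[0,0,0.05,0,0,0,5,0,0,0.05,0,0,0,5,0,0,0.05,0,0,0,5,0,0,0.05,0,0,0,5,0,0,0.05,0,0,0,5,0,0,0.05,0,0,0,5,0,0,0,0,0,0,5])

```text
time: 15.83
eef_pos: [0.4709, 0.2524, 0.0962]
tool_rot: [-3.141, -0.001, 2.895]
force: [-0.5, -0.5, -5.7]
width: 0.0193
grasp_force: 50.0
```

>>> carry_out(series=[0,0,0.04,0,0,0,5,0,0,0.04,0,0,0,5,0,0,0.04,0,0,0,5,0,0,0.04,0,0,0,5,0,0,0.04,0,0,0,5,0,0,0,0,0,0,5])

```text
time: 16.33
eef_pos: [0.471, 0.2525, 0.0863]
tool_rot: [-3.141, -0.0, 2.895]
force: [0.6, 0.1, -7.3]
width: 0.0189
grasp_force: 50.0
```

>>> carry_out(series=[0,0,0.03,0,0,0,5,0,0,0.03,0,0,0,5,0,0,0.03,0,0,0,5,0,0,0.03,0,0,0,5,0,0,0,0,0,0,5])

```text
time: 16.75
eef_pos: [0.4711, 0.2525, 0.0804]
tool_rot: [-3.141, -0.0, 2.895]
force: [0.3, -0.3, -6.3]
width: 0.0198
grasp_force: 50.0
```

>>> carry_out(series=[0,0,0.025,0,0,0,5,0,0,0.025,0,0,0,5,0,0,0.025,0,0,0,5,0,0,0.025,0,0,0,5,0,0,0,0,0,0,5])

```text
time: 17.17
eef_pos: [0.4711, 0.2525, 0.0755]
tool_rot: [-3.141, -0.0, 2.895]
force: [-0.2, -1.0, -5.7]
width: 0.019
grasp_force: 50.0
```

>>> carry_out(series=[0,0,0.02,0,0,0,5,0,0,0.02,0,0,0,5,0,0,0.02,0,0,0,5,0,0,0,0,0,0,5])

```text
time: 17.5
eef_pos: [0.4711, 0.2525, 0.0726]
tool_rot: [-3.141, -0.0, 2.895]
force: [0.2, 1.0, -6.6]
width: 0.0197
grasp_force: 50.0
```

>>> carry_out(series=[0,0,0.015,0,0,0,5,0,0,0.015,0,0,0,5,0,0,0,0,0,0,5])

```text
time: 17.75
eef_pos: [0.4712, 0.2525, 0.0712]
tool_rot: [-3.141, -0.0, 2.895]
force: [0.2, 0.1, -5.9]
width: 0.0194
grasp_force: 50.0
```

>>> carry_out(series=[0,0,0.015,0,0,0,5,0,0,0.015,0,0,0,5,0,0,0,0,0,0,5])

```text
time: 18.0
eef_pos: [0.4712, 0.2526, 0.0697]
tool_rot: [-3.141, -0.0, 2.895]
force: [0.6, -0.0, -5.5]
width: 0.0196
grasp_force: 50.0
```

>>> carry_out(series=[0,0,0.01,0,0,0,5,0,0,0.01,0,0,0,5,0,0,0,0,0,0,5])

```text
time: 18.25
eef_pos: [0.4712, 0.2526, 0.0687]
tool_rot: [-3.141, -0.0, 2.895]
force: [0.7, -0.9, -6.4]
width: 0.0193
grasp_force: 50.0
```

>>> carry_out(series=[0,0,0.01,0,0,0,5,0,0,0.01,0,0,0,5,0,0,0,0,0,0,5])

```text
time: 18.5
eef_pos: [0.4712, 0.2526, 0.0677]
tool_rot: [-3.141, -0.0, 2.895]
force: [-0.7, -0.4, -6.2]
width: 0.0194
grasp_force: 50.0
```

>>> carry_out(series=[0,0,0.01,0,0,0,5,0,0,0.01,0,0,0,5,0,0,0,0,0,0,5])

```text
time: 18.75
eef_pos: [0.4712, 0.2526, 0.0667]
tool_rot: [-3.141, -0.0, 2.895]
force: [-0.3, 0.7, -6.0]
width: 0.0194
grasp_force: 50.0
```

>>> carry_out(series=[0,0,0.01,0,0,0,5,0,0,0.01,0,0,0,5,0,0,0,0,0,0,5])

```text
time: 19.0
eef_pos: [0.4713, 0.2526, 0.0658]
tool_rot: [-3.142, 0.0, 2.895]
force: [-0.5, -0.5, -5.6]
width: 0.0199
grasp_force: 50.0
```

>>> carry_out(series=[0,0,0.01,0,0,0,5,0,0,0.01,0,0,0,5,0,0,0,0,0,0,5])

```text
time: 19.25
eef_pos: [0.4713, 0.2528, 0.065]
tool_rot: [3.141, 0.0, 2.895]
force: [-2.1, -0.3, -2.7]
width: 0.0191
grasp_force: 50.0
```

>>> carry_out(series=[0,0,0.01,0,0,0,5,0,0,0.01,0,0,0,5,0,0,0,0,0,0,5])

```text
time: 19.5
eef_pos: [0.4712, 0.2529, 0.0646]
tool_rot: [3.141, -0.0, 2.895]
force: [-6.3, -1.1, 6.3]
width: 0.0197
grasp_force: 50.0
```

>>> carry_out(series=[0,0,0.006,0,0,0,5,0,0,0,0,0,0,5,0,0,0,0,0,0,5])

```text
time: 19.75
eef_pos: [0.4712, 0.2529, 0.0645]
tool_rot: [3.141, -0.0, 2.895]
force: [-7.3, -1.1, 8.7]
width: 0.0192
grasp_force: 50.0
```

```bash
python3 - <<'E'
from h import *
s=bot.get_state(); print(s['eef_pos'],s['tool_rot'],s['force'],s['wrist_torque'])
E
```

```text
[0.47119496 0.25291135 0.06450532] [ 3.14096079e+00 -2.67444498e-04  2.89492201e+00] [-7.29080136 -1.0504656   8.72414022] [-0.46860131  1.42032754 -0.02834801]
```

>>> carry_out(series=[0.015,0,0,0,0,0,5,0,0,0,0,0,0,5,0,0,0,0,0,0,5])

```text
time: 20.0
eef_pos: [0.4712, 0.2529, 0.0645]
tool_rot: [3.141, 0.001, 2.895]
force: [-4.2, -2.4, 7.5]
width: 0.0193
grasp_force: 50.0
```

Contact is about 15 N at the expected height and position, so the coupler is seated. I'll release the bar and rise.

>>> carry_out(series=[0,0,0,0,0,0,30,0,0,0,0,0,0,50,0,0,0,0,0,0,80,0,0,0,0,0,0,90,0,0,-0.1,0,0,0,90,0,0,-0.3,0,0,0,90,0,0,-0.5,0,0,0,90,0,0,-0.6,0,0,0,90,0,0,-0.6,0,0,0,90,0,0,-0.6,0,0,0,90,0,0,-0.5,0,0,0,90,0,0,-0.1,0,0,0,90])

```text
time: 21.0
eef_pos: [0.4723, 0.2537, 0.2336]
tool_rot: [3.136, 0.004, 2.895]
force: [0.6, -0.3, 0.3]
width: 0.0774
grasp_force: 0.0
```

```bash
python3 look.py w10 bar_grip handle_grip coupler; python3 - <<'E'
from h import *
import pickle
D=pickle.load(open('w10.pkl','rb')); c=D['c']; M=R.from_euler('z',2.8945-np.pi); o=np.array([.5313,.2378,.0525])
for n,l in(('coupler',(0,0,0)),('bar_grip',(-.062,0,.03)),('handle_grip',(.034-.084*np.cos(1.25),0,.062+.084*np.sin(1.25)))):
    p=o+M.apply(l); print(n,p,'wrist px',proj(c,p))
for cn in('scene','top'):
    bot.get_image(cn); cc=cam(cn)
    for n,l in(('coupler',(0,0,0)),('bar_grip',(-.062,0,.03)),('handle_grip',(.0075,0,.1417))):
        print(cn,n,np.round(proj(cc,o+M.apply(l)),1),[(round(d['conf'],2),np.round(d['centre'],1).tolist()) for d in bot.spot_point(n,cn)])
s=bot.get_state(); print(s['time'],s['eef_pos'],s['force'])
E
```

```text
bar_grip 0.64 [180.  311.1] [0.49  0.243 0.   ]
handle_grip 0.75 [279.  316.3] [ 0.637  0.214 -0.   ]
handle_grip 0.7 [198.9 509.3] [0.582 0.499 0.   ]
coupler 0.73 [223.5 312.8] [0.551 0.23  0.   ]
21.2 [0.47011868 0.25257142 0.22760404] [-3.14073320e+00 -7.13645321e-04  2.89487672e+00] [-0.86  0.09  0.31  1.75 -0.03  1.3   0.77]
coupler [0.5313 0.2378 0.0525] wrist px [223.26884159 314.6289002 ]
bar_grip [0.47118309 0.25296433 0.0825    ] wrist px [178.81693596 314.52089916]
handle_grip [0.53858474 0.23596244 0.19421471] wrist px [299.98549803 314.28017091]
scene coupler [173.9 368.3] [(0.92, [252.3, 184.4]), (0.81, [172.8, 370.3]), (0.42, [246.2, 360.9])]
scene bar_grip [156.8 356.9] [(0.66, [232.0, 177.0]), (0.6, [154.5, 356.5]), (0.35, [274.0, 329.4])]
scene handle_grip [132.6 371.9] [(0.62, [134.2, 365.8]), (0.51, [224.2, 171.3])]
top coupler [207.6 247.6] [(0.69, [208.5, 245.8]), (0.61, [258.3, 443.5])]
top bar_grip [229.4 240.6] [(0.83, [229.5, 239.7]), (0.83, [281.0, 442.2])]
top handle_grip [201.8 239.6] [(0.56, [207.8, 239.1]), (0.5, [276.5, 446.3])]
21.6 [0.47042165 0.25269188 0.22809349] [ 0.4172059  -0.47850833  0.4550693 ]
```

```bash
python3 - <<'E'
from h import *
import pickle
M=R.from_euler('z',2.8945-np.pi)
w7=pickle.load(open('w7.pkl','rb'))['c'];w10=pickle.load(open('w10.pkl','rb'))['c'];w6=pickle.load(open('w6.pkl','rb'))['c']
o=np.array([.5313,.2378,.0525]);o7=np.array([.514,-.1895,0])
for a in(.9,1,1.05,1.1,1.15,1.2,1.25):
    l=M.apply((.034-.084*np.cos(a),0,.062+.084*np.sin(a)))
    print(a,'w6',proj(w6,o7+l).round(1),'w7',proj(w7,o7+l).round(1),'w10',proj(w10,o+l).round(1),'sc',proj(cam('scene'),o+l).round(1),'top',proj(cam('top'),o+l).round(1),'local x,z',np.round([.034-.084*np.cos(a),.062+.084*np.sin(a)],4))
for n in('w7','w10'):
    g=cv2.imread('pics/%s.png'%n,0); print(n,g[270:312:1,316].tolist())
for d in bot.regions_of('handle_grip','scene'): r,k=np.where(d['mask']);print(d['conf'],d['centre'],r.min(),r.max(),k.min(),k.max())
E
```

```text
0.9 w6 [198.4 315. ] w7 [261.6 315.3] w10 [260.8 314.3] sc [133.6 366.4] top [212.1 238.1] local x,z [-0.0182  0.1278]
1 w6 [213.3 315. ] w7 [272.8 315.3] w10 [271.8 314.3] sc [132.9 367.9] top [209.4 238.4] local x,z [-0.0114  0.1327]
1.05 w6 [221.1 315. ] w7 [278.5 315.3] w10 [277.4 314.3] sc [132.7 368.6] top [207.9 238.6] local x,z [-0.0078  0.1349]
1.1 w6 [229.1 314.9] w7 [284.2 315.2] w10 [283.  314.3] sc [132.6 369.4] top [206.4 238.8] local x,z [-0.0041  0.1369]
1.15 w6 [237.2 314.9] w7 [290.  315.2] w10 [288.7 314.3] sc [132.5 370.2] top [204.9 239. ] local x,z [-0.0003  0.1387]
1.2 w6 [245.4 314.9] w7 [295.7 315.2] w10 [294.4 314.3] sc [132.5 371.1] top [203.3 239.3] local x,z [0.0036 0.1403]
1.25 w6 [253.5 314.9] w7 [301.4 315.2] w10 [300.  314.3] sc [132.6 371.9] top [201.8 239.6] local x,z [0.0075 0.1417]
w7 [65, 64, 64, 64, 62, 62, 63, 60, 62, 43, 41, 43, 42, 38, 46, 42, 40, 39, 36, 34, 36, 35, 34, 202, 208, 205, 202, 205, 202, 208, 204, 201, 201, 202, 203, 205, 181, 107, 88, 90, 91, 92]
w10 [171, 155, 149, 79, 70, 71, 71, 71, 69, 53, 46, 50, 47, 51, 48, 47, 44, 44, 42, 44, 37, 70, 165, 172, 173, 173, 171, 171, 172, 172, 172, 171, 172, 172, 169, 169, 156, 108, 102, 101, 104, 102]
0.62 [229.7, 175.5] 218 239 168 186
0.52 [142.9, 368.5] 129 158 364 377
```

>>> carry_out(series=[-0.2,0,0,0,0,0,90,-0.35,0,0,0,0,0,90,-0.35,0,0,0,0,0,90,-0.22,0,0,0,0,0,85,0,0,0.2,0,0,0,80,0,0,0.35,0,0,0,75,0,0,0.35,0,0,0,70,0,0,0.29,0,0,0,65,0,0,0,0,0,0,60,0,0,0,0,0,0,50], newtons=15)

```text
time: 22.48
eef_pos: [0.524, 0.239, 0.1681]
tool_rot: [-3.14, -0.002, 2.895]
force: [-0.0, 0.7, 0.9]
width: 0.0522
grasp_force: 0.0
```

```bash
python3 - <<'E'
from h import *
im=snap('wrist','w11'); c=cam('wrist'); M=R.from_euler('z',2.8945-np.pi); o=np.array([.5313,.2378,.0525])
s=bot.get_state(); print(s['eef_pos'],s['force'],s['width'],'local',M.inv().apply(s['eef_pos']+np.array([0,0,.019])-o))
for d in bot.spot_point('handle_grip','wrist'): print(d)
for a in(.95,1.05,1.15): print(a,proj(c,o+M.apply((.034-.084*np.cos(a),0,.062+.084*np.sin(a)))))
g=cv2.cvtColor(im,cv2.COLOR_RGB2GRAY); print(g[190:310:2,315].tolist()); print(g[235,240:400:4].tolist())
E
```

```text
[0.52465188 0.23926462 0.16923191] [-0.4108907   0.17462579  0.49085093] 0.048647238305795495 local [-0.00680443 -0.0002059   0.13573191]
{'centre': [250.7, 318.7], 'conf': 0.73}
0.95 [234.94094781 315.94353434]
1.05 [250.9800775  315.90582286]
1.15 [267.5654059  315.87133055]
[155, 152, 153, 154, 153, 159, 153, 153, 156, 156, 155, 154, 155, 158, 152, 151, 153, 157, 151, 151, 153, 240, 251, 252, 170, 30, 26, 27, 27, 28, 40, 72, 84, 98, 110, 122, 128, 135, 148, 179, 183, 83, 81, 79, 77, 255, 255, 255, 185, 186, 183, 175, 171, 168, 165, 151, 139, 135, 128, 114]
[237, 237, 126, 26, 26, 38, 36, 49, 204, 238, 235, 238, 239, 238, 169, 148, 148, 251, 251, 251, 251, 252, 252, 252, 253, 243, 241, 241, 238, 238, 238, 35, 40, 34, 34, 20, 23, 235, 236, 236]
```

The barrel is between the fingers at about 1.05 rad. I'll close on it and follow the arc down.

>>> carry_out(series=[0,0,0,0,0,0,30,0,0,0,0,0,0,20,0,0,0,0,0,0,20,0,0,0,0,0,0,20])

```text
time: 22.92
eef_pos: [0.5251, 0.2392, 0.1696]
tool_rot: [3.141, 0.001, 2.895]
force: [-0.4, -0.7, 3.3]
width: 0.0301
grasp_force: 15.0
```

```bash
python3 arc.py 1.05 -0.02 20
```

```text
[[0.077, 0.047], [0.074, 0.051], [0.071, 0.055], [0.068, 0.058], [0.065, 0.062], [0.062, 0.065], [0.058, 0.069], [0.054, 0.072], [0.05, 0.074], [0.046, 0.077], [0.042, 0.079], [0.038, 0.082], [0.033, 0.083], [0.029, 0.085], [0.024, 0.087], [0.02, 0.088], [0.015, 0.089], [0.01, 0.089], [0.005, 0.09], [0.001, 0.09]]
22.9167 [0.52505168 0.23915885 0.16959602] [3.14104963e+00 5.53873970e-04 2.89481045e+00] [-0.38085929 -0.69100186  3.34974899] [-0.05231252  0.10597934  0.01994273] 0.03010457157882243 15.000155637972057
```

>>> carry_out(series=[0.077,0,0.047,0,0,0,20,0.074,0,0.051,0,0,0,20,0.071,0,0.055,0,0,0,20,0.068,0,0.058,0,0,0,20,0.065,0,0.062,0,0,0,20])

```text
time: 23.33
eef_pos: [0.5072, 0.2436, 0.155]
tool_rot: [3.142, 0.0, 2.895]
force: [0.7, -0.9, 2.3]
width: 0.0298
grasp_force: 15.0
```

>>> carry_out(series=[0.062,0,0.065,0,0,0,20,0.058,0,0.069,0,0,0,20,0.054,0,0.072,0,0,0,20,0.05,0,0.074,0,0,0,20,0.046,0,0.077,0,0,0,20])

```text
time: 23.75
eef_pos: [0.4943, 0.2469, 0.1371]
tool_rot: [-3.142, -0.0, 2.895]
force: [0.6, -0.4, 2.5]
width: 0.0301
grasp_force: 15.0
```

>>> carry_out(series=[0.042,0,0.079,0,0,0,20,0.038,0,0.082,0,0,0,20,0.033,0,0.083,0,0,0,20,0.029,0,0.085,0,0,0,20,0.024,0,0.087,0,0,0,20])

```text
time: 24.17
eef_pos: [0.4864, 0.2489, 0.1163]
tool_rot: [3.142, 0.0, 2.895]
force: [0.8, -0.7, 2.8]
width: 0.0299
grasp_force: 15.0
```

>>> carry_out(series=[0.02,0,0.088,0,0,0,20,0.015,0,0.089,0,0,0,20,0.01,0,0.089,0,0,0,20,0,0,0,0,0,0,20])

```text
time: 24.5
eef_pos: [0.4838, 0.2493, 0.1024]
tool_rot: [-3.141, -0.001, 2.895]
force: [1.8, 1.3, -0.4]
width: 0.0298
grasp_force: 15.0
```

>>> carry_out(series=[0.003,0,0.05,0,0,0,20,0.002,0,0.04,0,0,0,20,0,0,0.03,0,0,0,20,0,0,0,0,0,0,20])

```text
time: 24.83
eef_pos: [0.484, 0.2493, 0.0971]
tool_rot: [-3.141, -0.0, 2.895]
force: [2.1, -0.0, -0.1]
width: 0.0298
grasp_force: 15.0
```

>>> carry_out(series=[0,0,0.03,0,0,0,20,0,0,0.03,0,0,0,20,0,0,0,0,0,0,20])

```text
time: 25.08
eef_pos: [0.4841, 0.2494, 0.0942]
tool_rot: [-3.142, 0.0, 2.895]
force: [0.3, -0.3, 0.7]
width: 0.0295
grasp_force: 15.0
```

>>> carry_out(series=[0,0,0.02,0,0,0,20,0,0,0.02,0,0,0,20,0,0,0,0,0,0,20])

```text
time: 25.33
eef_pos: [0.4837, 0.2497, 0.0932]
tool_rot: [3.141, -0.001, 2.895]
force: [-5.1, -1.0, 12.2]
width: 0.0302
grasp_force: 15.0
```

>>> carry_out(series=[0,0,0,0,0,0,40,0,0,0,0,0,0,60,0,0,0,0,0,0,80,0,0,-0.15,0,0,0,90,0,0,-0.4,0,0,0,90,0.1,0,-0.5,0,0,0,90,0.2,0,-0.4,0,0,0,90,0.2,0,-0.2,0,0,0,90,0,0,0,0,0,0,90,0,0,0,0,0,0,90])

```text
time: 26.17
eef_pos: [0.4594, 0.2559, 0.1748]
tool_rot: [3.141, 0.0, 2.896]
force: [1.1, 0.2, -0.9]
width: 0.077
grasp_force: 0.0
```

```bash
python3 look.py w12 bar_grip handle_grip coupler; python3 - <<'E'
from h import *
import pickle
c=pickle.load(open('w12.pkl','rb'))['c']; M=R.from_euler('z',2.8945-np.pi); o=np.array([.5313,.2378,.0525])
for a in(-.0,.1,.2,.4,.6): print(a,proj(c,o+M.apply((.034-.084*np.cos(a),0,.062+.084*np.sin(a)))).round(1))
print('c,b',proj(c,o).round(1),proj(c,o+M.apply((-.062,0,.03))).round(1))
g=cv2.imread('pics/w12.png',0); k=316
print(g[120:222:2,k].tolist())
bot.get_image('scene'); cc=cam('scene')
for n,l in(('coupler',(0,0,0)),('bar_grip',(-.062,0,.03)),('handle_grip',(-.05,0,.062))): print(n,proj(cc,o+M.apply(l)).round(1),[(round(d['conf'],2),np.round(d['centre'],1).tolist()) for d in bot.spot_point(n,'scene')])
E
```

```text
bar_grip 0.76 [209.5 312.6] [0.498 0.242 0.   ]
handle_grip 0.77 [235.7 317.6] [0.531 0.24  0.   ]
handle_grip 0.71 [207.9 315.3] [0.497 0.245 0.   ]
coupler 0.65 [257.2 313. ] [0.558 0.227 0.   ]
coupler 0.17 [207.7 314.8] [0.496 0.245 0.   ]
26.3667 [0.4595574  0.25488566 0.17359228] [-3.13974451e+00 -1.08586004e-03  2.89444635e+00] [-0.87  0.11  0.3   1.84 -0.04  1.19  0.77]
-0.0 [235.5 315.9]
0.1 [240.3 315.9]
0.2 [246.6 315.9]
0.4 [263.1 315.8]
0.6 [285.2 315.7]
c,b [256.4 316. ] [208.4 316.1]
[222, 225, 224, 223, 225, 217, 224, 224, 227, 220, 224, 221, 226, 224, 223, 221, 104, 185, 235, 231, 227, 215, 222, 230, 230, 229, 229, 230, 228, 229, 229, 229, 228, 228, 228, 227, 228, 227, 227, 226, 225, 225, 224, 224, 224, 225, 224, 198, 124, 120, 118]
coupler [173.9 368.3] [(0.96, [168.8, 371.8]), (0.68, [249.5, 182.6]), (0.59, [161.7, 427.3])]
bar_grip [156.8 356.9] [(0.88, [232.4, 176.9]), (0.7, [153.7, 355.7])]
handle_grip [149.2 359.5] [(0.62, [223.4, 172.5]), (0.59, [150.0, 360.8])]
```

The handle reads about 0 rad. I'll do one gentle confirming press on top of the barrel with closed fingers.

>>> carry_out(series=[-0.25,0,0,0,0,0,40,-0.25,0,0,0,0,0,0,0,0,0.2,0,0,0,0,0,0,0.3,0,0,0,0,0,0,0.2,0,0,0,0,0,0,0.1,0,0,0,0,0,0,0.06,0,0,0,0,0,0,0.05,0,0,0,0,0,0,0,0,0,0,0])

```text
time: 27.32
eef_pos: [0.484, 0.2494, 0.1292]
tool_rot: [-3.141, -0.0, 2.895]
force: [0.6, -1.0, 0.6]
width: 0.0266
grasp_force: 0.0
```

>>> carry_out(series=[0,0,0.03,0,0,0,0,0,0,0.03,0,0,0,0,0,0,0,0,0,0,0])

```text
time: 27.57
eef_pos: [0.4841, 0.2495, 0.1265]
tool_rot: [3.141, 0.0, 2.895]
force: [0.8, -0.2, -0.3]
width: 0.0065
grasp_force: 0.0
```

>>> carry_out(series=[0,0,0.02,0,0,0,0,0,0,0.02,0,0,0,0,0,0,0,0,0,0,0])

```text
time: 27.82
eef_pos: [0.484, 0.2494, 0.1243]
tool_rot: [-3.142, -0.0, 2.895]
force: [0.2, -0.3, -0.2]
width: 0.0008
grasp_force: 0.0
```

>>> carry_out(series=[0,0,0.015,0,0,0,0,0,0,0.015,0,0,0,0,0,0,0,0,0,0,0])

```text
time: 28.07
eef_pos: [0.484, 0.2496, 0.1235]
tool_rot: [3.141, -0.0, 2.895]
force: [-2.8, -0.0, 6.5]
width: 0.0003
grasp_force: 3.3
```

>>> carry_out(series=[0,0,0.012,0,0,0,0,0,0,0,0,0,0,0])

```text
time: 28.23
eef_pos: [0.4839, 0.2498, 0.1232]
tool_rot: [3.141, -0.0, 2.895]
force: [-3.9, -1.0, 9.7]
width: 0.0006
grasp_force: 5.0
```

>>> carry_out(series=[0,0,-0.1,0,0,0,0,0,0,-0.3,0,0,0,0,0,0,-0.5,0,0,0,0,0,0,-0.6,0,0,0,0,0,0,-0.4,0,0,0,0,0,0,0,0,0,0,0,0,0,0,0,0,0,0])

```text
time: 28.82
eef_pos: [0.4847, 0.2497, 0.2184]
tool_rot: [3.14, 0.002, 2.895]
force: [0.5, 0.1, 0.0]
width: 0.0004
grasp_force: 0.0
```

```bash
python3 - <<'E'
from h import *
M=R.from_euler('z',2.8945-np.pi); o=np.array([.5313,.2378,.0525])
for cn in('scene','top'):
    bot.get_image(cn); cc=cam(cn)
    for n,l in(('coupler',(0,0,0)),('handle_grip',(-.05,0,.062))): print(cn,n,proj(cc,o+M.apply(l)).round(1),[(round(d['conf'],2),np.round(d['centre'],1).tolist()) for d in bot.spot_point(n,cn)][:3])
s=bot.get_state(); print(s['time'],s['eef_pos'],s['force'])
print(bot.sign_off())
E
```

```text
scene coupler [173.9 368.3] [(0.82, [169.7, 366.1]), (0.74, [250.8, 183.7])]
scene handle_grip [149.2 359.5] [(0.67, [223.3, 169.8]), (0.6, [149.7, 357.9])]
top coupler [207.6 247.6] [(0.86, [206.9, 248.9]), (0.66, [258.3, 443.6])]
top handle_grip [224.9 239.6] [(0.51, [277.8, 447.7])]
29.1167 [0.48365035 0.24910434 0.21630861] [0.41292086 0.72996389 0.45707401]
the job is handed in; nothing more can be done
None
```

The coupler is seated on the mount with its handle pressed fully down and the gripper clear; I handed the job in at about 29 s, and no verdict came back. One thing I couldn't confirm: after I released the raised handle it settled at roughly 1.05 rad, not the 1.25 stop, which is still above the 0.95 rad needed while seating.

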